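# Clamp a glued shoe heel in the bench jig

### The arm

A 6-joint arm with a two-finger parallel gripper is mounted at the origin on the work surface. World frame = base frame: x ahead of the robot, y to its left, z up, the work surface at z = 0. Lengths are in mm, angles in rad, forces in N, time in s.
With the tool pointing down it reaches from about 400 to 925 mm from the base axis. Payload 12.5 kg.
Tool frame: the origin (TCP) lies midway between the tips of the shut fingers; the grasp point (between the pads) lies 19 mm behind it; z points along the fingers, y is the direction in which the jaws open and shut (so a half turn about z gives the same grasp; the last joint's range is limited). The gripper opens to 95 mm and grips with 3 to 60 N. Pads are 20 mm wide; open, the fingers measure 119 mm over their backs; the gripper's body (75 mm by 180 mm) begins 59 mm behind the grasp point.
Start: joints at [-1.26, 0.491, 1.559, -0, 1.092, -0.106], TCP at [253.047, -571.502, 214.661] pointing down, gripper open.
Joint ranges: [-3.1, 3.1], [-0.84, 2.19], [0.05, 2.79], [-1.13, 4.28], [0.06, 2.93], [-2.69, 2.69]. Speed limits (rad/s): [2.22, 2.22, 2.79, 3.14, 3.14, 3.14].

### API

Orientations are given as [roll, pitch, yaw] about the fixed x, y, z axes, in that order (R = Rz(yaw) Ry(pitch) Rx(roll)).
In Python, from cell import env gives the robot as it stands.
- The arm moves only by the tool arm_command, never from a script. Its argument "steps" is a list of rows, each an object of numbers: "dx", "dy", "dz": the shift along the tool's x, y, z as a fraction of full scale; "rx", "ry", "rz": the turn, a rotation vector about the tool's x, y, z as a fraction of full scale; "claw": the gripper command: -1 is fully open, 1 is shut, values between are in proportion. In form: [{"dx": .., "dy": .., "dz": .., "rx": .., "ry": .., "rz": .., "claw": ..}, ...]. A call has 1 to 10 rows; each row shifts and turns the pose as measured when the row begins, along the tool's axes as they then stand; what a row does not reach is not made up. Full scale, the value 1, is 0.8 m for a shift and 90 degrees for a turn. A row lasts 1/8 s, in which the tool goes at most 62.5 mm and 10.7 degrees, less where a joint would pass 70% of its speed; a pose out of reach is approached as far as the arm can. A call with a number of a shift or a turn outside -1 to 1 is refused whole. A call with a gripper value outside its range is refused whole. The fingers move at their own pace and stop on an object; the grip force is fixed at half the most. Time passes only in rows, so rows that do not move let the fingers close. It gives the time, the measured TCP pose, the force and the opening at its end, in the units of the state.
- env.state(): the state, without advancing time (a new reading comes with each control period).
- env.read_camera(name): name is "side" or "top"; returns (picture, depth): 384x512x3 uint8, red, green, blue; 384x512 float32, mm along the optical axis (not along the pixel's ray), 0 where there is no reading.
- env.get_calibration(name): a dict with "vfov" (degrees; the focal length in pixels is half the picture's height over the tangent of half this angle, whatever the lens; pixels are square), "cx", "cy" (the principal point, pixels), "k1" (the pictures are not rectified: a ray, as slopes to the right and down, at radius r is drawn at 1 + k1 r^2 times it, then the intrinsics apply), "xyz" and "attitude" of the camera in the world. Camera axes: x right, y up, looking along -z (the intrinsics and any distortion apply to the point x, -y, -z); pixel columns grow to the right and rows downward; lengths in mm; the calibration is good to about 2 mm. A picture is of the moment at which its call begins. get_calibration takes no time and is no camera call.
- env.job_done(): hands the job in, once; it reports no verdict.
The state is a dict: "t": time; "joints": joint angles; "qvel": joint speeds; "tau": joint torques, N m; "eef_pos": TCP position; "tcp_rot": TCP orientation; "ft_force": force on the tool from outside, world axes, zero at the start; "moment": the same for the moment, N m; "opening": opening from 0.0 (shut) to 1.0 (fully open).
Only numpy, scipy, OpenCV 4.12 (cv2) and the standard library are available. Lean on these libraries where they do the work, as an engineer would, in place of code of your own. Each camera call takes 0.05 s, during which the arm holds its last target.

### The job

The top piece has just been cemented onto the stacked heel and must now be pressed. With the fingers only, and lifting nothing, push the heel along its guide rails until it is fully home against the wooden stop, then push the blue clamp handle up and over from behind until the toggle clamp snaps shut on the heel and locks. Let go, and leave the heel clamped and the other things on the bench where they are.

Things in the scene. Friction and masses are not known exactly. Their poses are not given: they have to be found in the camera images.
- jig: Plywood jig screwed to the bench, cannot move: board 240 x 130 mm, 18 mm thick. Origin: centre of its underside, on the bench. x points along the guide rails from the open loading end to the stop and clamp; z up. Rails: x = -112 to +23 mm, inner faces at y = +-34.5 mm, tops at z = 32 mm. The heel slides on the board (z = 18 mm) between them.
- stop_face (a point): Foot of the wooden stop's face, on the centre line (jig x = 25, y = 0, z = 18 mm). The stop is a 110 mm wide bar across the rails' end, 12 mm thick, top at z = 43 mm. Behind it a steel toggle clamp is screwed on at y = 0, x = 41 to 103 mm, 50 mm wide. Open, its arm stands nearly upright over x = 20 to 75 mm, up to z = 150 mm; nothing overhangs the rails then.
- heel: Loose shoe heel between the rails, 0.12 to 0.23 kg: brown layers, black rubber on top, D-shaped from above, 75 long, 65 wide, 35 mm high. Origin: centre of its underside. x points to its rounded end, which faces the stop; the flat face, 37.5 mm behind the origin, is the one to push. It starts 25 to 50 mm short of the stop; home, its origin is at jig x = -12.5, y = 0 mm.
- handle (a joint): Angle of the blue clamp handle, rad. 0 = open: leaning 73 degrees from upright, away from the heel, kept there by weight. Grows as it is swung up towards the heel; takes up to 8 N at its end. Past 0.7 it drops on to about 1.0, where the presser rests on the heel, NOT locked; then its spring resists until dead centre, about 1.18; beyond that it snaps by itself to its stop at 1.265: upright, locked.
- handle_end (a point): Centre of the rounded free end of the blue sleeve, a round bar 20 mm thick that runs 55 mm from here towards the pivot. It moves on a 110 mm arc about handle_pivot in the jig's x-z plane (y = 0): open, 105 mm beyond the pivot in x and at z = 68 mm; closed, straight above the pivot at z = 145 mm.
- handle_pivot (a point): Hinge axis of the handle, along the jig's y, at jig x = 80.5, y = 0, z = 35.3 mm.
- presser: Sprung spindle with a black rubber foot, 17 mm across, at the end of the clamp's arm; origin on the spindle where it passes through the arm. With the clamp shut it bears on the heel's top with about 10 N.
- cement_tin: Bystander: closed round tin with a yellow band, 72 mm across, 100 mm high; origin at the centre of its underside.
- polish_tin: Bystander: flat dark red round tin, 80 mm across, 26 mm high; origin at the centre of its underside.
- thread_spool: Bystander: upright spool of tan thread, 45 mm across, 62 mm high; origin at the centre of its underside.
- hammer: Bystander: hammer with a wooden handle lying on the bench, 260 mm long; origin under the middle of its length.

How it is judged (in metres and radians):
On the way, in this order (a step that is already met when the one before it is completed fails the run):
1. the heel is home against the stop while the clamp is still open (x of heel in the frame of jig above -0.0155 m and value of joint handle below 0.9 rad), for 0.2 s.
2. the handle has been thrown over to its end stop (value of joint handle above 1.235 rad), for 0.2 s.
At the end, for the whole second after the job is handed in: The handle rests at its closed end stop (joint above 1.235 rad), the presser bears on the heel with more than 5 N, and the heel lies flat and still, within 3 mm of the stop (value of joint handle above 1.235 rad and x of heel in the frame of jig above -0.0155 m and angle between heel's own z axis and vertical below 0.05 rad and contact force between presser and heel above 5 N and linear speed of heel below 0.01 m/s); the robot touches nothing.
It fails at once if the heel is lifted or tipped (z of heel in the frame of jig above 0.026 m or angle between heel's own z axis and vertical above 0.2 rad).
It fails at once if a bystander is moved more than 20 mm or tipped (distance of any of cement_tin, polish_tin, thread_spool, hammer from where it was at the start of the episode above 0.02 m or angle between any of cement_tin, thread_spool's own z axis and vertical above 0.3 rad).
It fails at once if the arm or the gripper's body, not the fingers, pushes on the heel, the jig or its clamp with more than 10 N (contact force between the arm and jig above 10 N or contact force between the arm and heel above 10 N).
It also fails if it takes over 51 s, if anything falls off the work surface, if the arm or the gripper's body presses on something with over 40 N, if the wrist force passes 120 N, or if a joint passes its speed limit or range.

## Working session

There is one attempt and no reset: what is moved stays moved. The work goes in short steps, Python scripts to look and compute and a tool call to move; the robot and the scene stay as the last step left them, time stands still between calls to the robot, and variables do not carry over. Pictures are saved under pics/ and viewed, and the job is handed in when it is done.

Besides the shell and the picture viewer there is one more tool, called after ">>>" in YAML: its name, and indented under it one key for each argument. arm_command: Moves the arm, as the interface text tells. Its arguments: {"type":"object","properties":{"steps":{"type":"array","items":{"type":"object","properties":{"dx":{"type":"number"},"dy":{"type":"number"},"dz":{"type":"number"},"rx":{"type":"number"},"ry":{"type":"number"},"rz":{"type":"number"},"claw":{"type":"number"}}}}},"required":["steps"]}

```bash
ls; mkdir -p pics; python3 - <<'E'
from cell import env
import cv2,numpy as np
print(env.state())
for n in ("side","top"):
    p,d=env.read_camera(n); cv2.imwrite(f"pics/{n}0.png",p[:,:,::-1]); np.savez(f"{n}0.npz",p=p,d=d)
    print(n,env.get_calibration(n))
E
```

```text
pics
{'t': 0.0, 'joints': array([-1.25960968e+00,  4.91562066e-01,  1.55944605e+00,  1.46302618e-05,
        1.09173039e+00, -1.05591432e-01]), 'qvel': array([ 0.00030585,  0.00014465, -0.00142776,  0.00111077, -0.0006473 ,
       -0.00045114]), 'tau': array([ 3.04905610e-03, -6.12648225e+01, -2.58179837e+01,  6.93524955e-02,
        4.82367596e-02, -1.13574099e-04]), 'eef_pos': array([ 252.96217184, -571.24644953,  214.06137099]), 'tcp_rot': array([-3.14045454e+00, -1.33671657e-04,  4.16771253e-01]), 'ft_force': array([0.15077181, 0.66094568, 0.38296688]), 'moment': array([-0.00592401, -0.0374518 ,  0.04019066]), 'opening': 1.0010822030072852}
side {'vfov': 54.420731693647355, 'cx': 253.999532796568, 'cy': 197.10834978064347, 'k1': -0.04802082041523379, 'xyz': array([524.26595992, 468.87245455, 580.28674854]), 'attitude': array([ 0.72405092, -0.00978965, -3.04053719])}
top {'vfov': 45.76649235367862, 'cx': 261.18179940066585, 'cy': 200.0811772678499, 'k1': -0.158819044005092, 'xyz': array([543.721274  ,  67.47447906, 897.7067313 ]), 'attitude': array([ 0.06182156, -0.04525683, -1.58082619])}
```

View pics/side0.png

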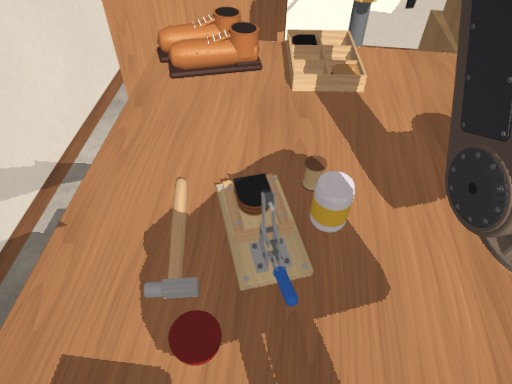

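View pics/top0.png

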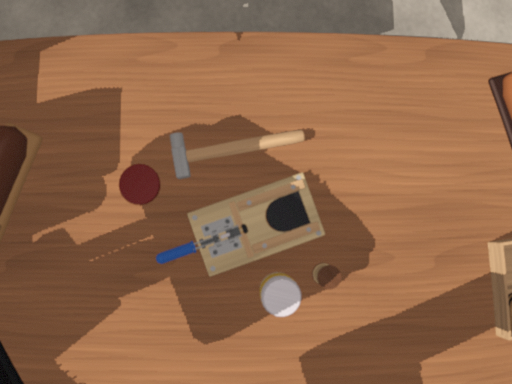

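```bash
cat > h.py <<'E'
import numpy as np,cv2
from scipy.spatial.transform import Rotation as R
from cell import env
def cam(n):
    c=env.get_calibration(n); f=192/np.tan(np.radians(c['vfov'])/2)
    K=np.array([[f,0,c['cx']],[0,f,c['cy']],[0,0,1]]); D=np.array([c['k1'],0,0,0.])
    return K,D,R.from_euler('xyz',c['attitude']).as_matrix(),np.array(c['xyz'])
def rays(n,uv):
    K,D,M,o=cam(n)
    s=cv2.undistortPoints(np.array(uv,float).reshape(-1,1,2),K,D).reshape(-1,2)
    return o,np.c_[s[:,0],-s[:,1],-np.ones(len(s))]@M.T
def onz(n,uv,z):
    o,d=rays(n,uv); return o+d*((z-o[2])/d[:,2])[:,None]
def cloud(n,dep):
    v,u=np.mgrid[0:384,0:512]; o,d=rays(n,np.c_[u.ravel(),v.ravel()])
    return (o+d*dep.reshape(-1,1)).reshape(384,512,3)
def proj(n,P):
    K,D,M,o=cam(n); q=(np.array(P,float).reshape(-1,3)-o)@M
    return cv2.projectPoints(q*[1,-1,-1],np.zeros(3),np.zeros(3),K,D)[0].reshape(-1,2)
E
python3 - <<'E'
from h import *
for n in("top","side"):
    z=np.load(n+"0.npz");P=cloud(n,z['d']);p=z['p'].astype(int)
    hsv=cv2.cvtColor(z['p'],cv2.COLOR_RGB2HSV)
    def rep(name,m):
        m=m&(z['d']>0)
        k,l,s,c=cv2.connectedComponentsWithStats(m.astype(np.uint8)); i=1+np.argmax(s[1:,4]); m=l==i
        q=P[m]; print(n,name,m.sum(),c[i].round(),q.mean(0).round(1),np.percentile(q,[2,98],axis=0).round(0).tolist())
        return m
    w=(P[...,0]>300)&(P[...,0]<800)&(abs(P[...,1])<300)
    print('table z',np.median(P[...,2][w]))
    b=rep('blue',(hsv[...,0]>105)&(hsv[...,0]<130)&(hsv[...,1]>150)&w)
    q=P[b]; u,s,vt=np.linalg.svd(q-q.mean(0)); print('blue axis',vt[0])
    t=(q-q.mean(0))@vt[0]; print('ends',(q.mean(0)+vt[0]*t.min()).round(1),(q.mean(0)+vt[0]*t.max()).round(1))
    rep('black',(hsv[...,2]<50)&w&(P[...,2]>30)&(P[...,2]<70))
    rep('red',((hsv[...,0]<6)|(hsv[...,0]>174))&(hsv[...,1]>150)&w&(P[...,2]>15))
    rep('tin',w&(P[...,2]>85)&(p.min(-1)>120))
    m=w&(P[...,2]>12)&(P[...,2]<24)&(hsv[...,1]<140)&(hsv[...,2]>120)
    m=rep('board',m)
    print(cv2.minAreaRect(P[m][:,:2].astype(np.float32)))
E
```

```text
table z -0.1824494779551742
top blue 334 [175. 253.] [500.1 186.9  67.9] [[486.0, 157.0, 57.0], [515.0, 217.0, 78.0]]
blue axis [-0.32526829  0.90047052  0.28870984]
ends [511.7 154.6  57.6] [488.8 218.   77.9]
top black 1089 [287. 213.] [571.5 -18.9  52.2] [[543.0, -53.0, 49.0], [603.0, 14.0, 55.0]]
top red 1184 [139. 184.] [630.9 262.7  25.3] [[595.0, 228.0, 22.0], [665.0, 297.0, 28.0]]
top tin 1199 [281. 296.] [423.6  -2.2  97.9] [[393.0, -33.0, 87.0], [454.0, 29.0, 102.0]]
top board 4506 [246. 227.] [545.5  55.9  17.6] [[466.0, -80.0, 14.0], [637.0, 157.0, 22.0]]
((552.0875854492188, 37.12583923339844), (128.85873413085938, 240.97621154785156), 19.310394287109375)
table z 0.007020309118786372
side blue 449 [286. 286.] [499.3 192.1  69.3] [[483.0, 155.0, 56.0], [516.0, 221.0, 78.0]]
blue axis [-0.33483164  0.90874477  0.24913994]
ends [513.1 154.7  59.1] [488.5 221.3  77.3]
side black 778 [251. 189.] [574.5 -17.8  51.9] [[546.0, -54.0, 48.0], [605.0, 20.0, 54.0]]
side red 2112 [195. 336.] [628.6 265.7  25.6] [[594.0, 230.0, 23.0], [664.0, 298.0, 28.0]]
side tin 1027 [335. 187.] [421.9   4.4  97. ] [[391.0, -30.0, 86.0], [453.0, 31.0, 101.0]]
side board 1728 [245. 252.] [574.  101.5  17.9] [[523.0, -41.0, 14.0], [640.0, 166.0, 22.0]]
((582.417724609375, 49.848175048828125), (61.74039077758789, 239.11126708984375), 19.489463806152344)
```

```bash
cat >> h.py <<'E'
A=np.radians(109.4); JO=np.array([552,37.,0]); JR=R.from_euler('z',A).as_matrix()
def j2w(p): return JO+JR@np.array(p,float)
def w2j(P): return (np.asarray(P)-JO)@JR
def st():
    s=env.state(); T=R.from_euler('xyz',s['tcp_rot']).as_matrix(); return s,np.array(s['eef_pos']),T
def plan(pj,tilt):
    "target in jig coordinates, tilt deg toward -x"
    s,p,T=st(); t=j2w(pj)
    G=R.from_euler('xyz',[np.pi,0,A]).as_matrix()@R.from_euler('y',-np.radians(tilt)).as_matrix()
    d=T.T@(t-p); r=R.from_matrix(T.T@G).as_rotvec()
    print('t',round(s['t'],2),'jig tcp',w2j(p).round(1),'F',np.round(s['ft_force'],1),'op',round(s['opening'],2),'j',np.round(s['joints'],2))
    print('d mm',d.round(1),'frac',(d/800).round(4),'rot deg',np.degrees(r).round(1),'frac',(r/(np.pi/2)).round(4))
E
python3 - <<'E'
from h import *
for n in("top","side"):
    z=np.load(n+"0.npz");P=cloud(n,z['d']);J=w2j(P)
    hsv=cv2.cvtColor(z['p'],cv2.COLOR_RGB2HSV)
    m=(hsv[...,2]<50)&(z['d']>0)&(J[...,2]>46)&(J[...,2]<58)&(abs(J[...,1])<45)&(J[...,0]<40)&(J[...,0]>-120)
    q=J[m];print(n,len(q),np.percentile(q,[0,1,2,98,99,100],axis=0).round(1).tolist())
    m=(J[...,2]>24)&(J[...,2]<38)&(abs(J[...,1])<45)&(abs(J[...,1])>25)&(J[...,0]<10)&(J[...,0]>-105)
    for s in(-1,1):
        q=J[m&(J[...,1]*s>0)]; print('rail',s,len(q),np.percentile(q,[2,50,98],axis=0).round(1).tolist() if len(q) else '')
    m=(J[...,2]>50)&(J[...,2]<70)&(J[...,0]<-20)&(J[...,0]>-110)&(J[...,1]<140)&(J[...,1]>70)
    q=J[m];print('spool',len(q),np.percentile(q,[2,98],axis=0).round(1).tolist() if len(q) else '')
    print(proj(n,[j2w(x) for x in [(-120,-65,18),(-120,65,18),(120,65,18),(120,-65,18)]]).round(0).tolist())
    m=(J[...,2]>60)&(J[...,2]<160)&(abs(J[...,1])<30)&(J[...,0]<90)&(J[...,0]>10);q=J[m]
    print('arm',np.percentile(q,[2,50,98],axis=0).round(1).tolist())
plan((-112,0,150),0)
E
```

```text
top 1089 [[-91.9, -30.2, 47.5], [-90.9, -29.0, 48.9], [-90.3, -28.1, 49.1], [-24.9, 28.3, 55.3], [-23.3, 29.2, 55.7], [-21.1, 30.1, 57.4]]
rail -1 359 [[-102.1, -44.7, 28.2], [-47.5, -39.1, 31.3], [7.4, -33.6, 34.8]]
rail 1 307 [[-102.5, 35.5, 26.9], [-46.8, 40.1, 31.2], [7.6, 44.8, 34.2]]
spool 256 [[-108.9, 116.0, 58.1], [-31.5, 139.5, 64.9]]
[[303.0, 172.0], [325.0, 234.0], [209.0, 277.0], [186.0, 213.0]]
arm [[23.0, -12.5, 68.8], [51.5, 0.2, 134.3], [85.8, 12.6, 145.4]]
side 774 [[-94.0, -30.7, 46.2], [-92.6, -30.4, 47.9], [-91.6, -29.7, 48.8], [-20.0, 30.2, 54.0], [-19.5, 31.1, 54.2], [-17.2, 32.6, 54.6]]
rail -1 323 [[-101.8, -44.7, 25.9], [-45.4, -38.1, 31.1], [6.9, -27.3, 34.4]]
rail 1 171 [[-100.3, 34.3, 26.7], [-23.0, 40.7, 31.2], [8.8, 44.9, 33.5]]
spool 181 [[-108.3, 117.1, 50.6], [-69.0, 139.6, 63.5]]
[[215.0, 184.0], [275.0, 174.0], [313.0, 270.0], [239.0, 285.0]]
arm [[26.7, -13.9, 64.8], [54.8, -2.1, 95.3], [87.8, 11.9, 144.7]]
t 0.1 jig tcp [-474.4  484.1  214.1] F [ 0.2 -1.1  0.1] op 1.0 j [-1.26  0.49  1.56  0.    1.09 -0.11]
d mm [ 510.9 -323.4   64.5] frac [ 0.6386 -0.4043  0.0807] rot deg [ -0.   -0.1 -85.5] frac [-5.000e-04 -6.000e-04 -9.502e-01]
```

>>> arm_command:
  steps:
    - {"rz": -0.106,"claw": 0.47}
    - {"rz": -0.106,"claw": 0.47}
    - {"rz": -0.106,"claw": 0.47}
    - {"rz": -0.106,"claw": 0.47}
    - {"rz": -0.106,"claw": 0.47}
    - {"rz": -0.106,"claw": 0.47}
    - {"rz": -0.106,"claw": 0.47}
    - {"rz": -0.106,"claw": 0.47}
    - {"rz": -0.106,"claw": 0.47}

```text
$.steps[0]: bad value
```

```bash
python3 -c "
from h import *
plan((-112,0,150),0)"
```

```text
t 0.1 jig tcp [-474.4  484.1  214.1] F [ 0.2 -1.1  0.1] op 1.0 j [-1.26  0.49  1.56  0.    1.09 -0.11]
d mm [ 510.9 -323.4   64.5] frac [ 0.6386 -0.4043  0.0807] rot deg [ -0.   -0.1 -85.5] frac [-5.000e-04 -6.000e-04 -9.502e-01]
```

All keys are needed in each row.

>>> arm_command:
  steps:
    - {"dx": 0,"dy": 0,"dz": 0,"rx": 0,"ry": 0,"rz": -0.106,"claw": 0.47}
    - {"dx": 0,"dy": 0,"dz": 0,"rx": 0,"ry": 0,"rz": -0.106,"claw": 0.47}
    - {"dx": 0,"dy": 0,"dz": 0,"rx": 0,"ry": 0,"rz": -0.106,"claw": 0.47}
    - {"dx": 0,"dy": 0,"dz": 0,"rx": 0,"ry": 0,"rz": -0.106,"claw": 0.47}
    - {"dx": 0,"dy": 0,"dz": 0,"rx": 0,"ry": 0,"rz": -0.106,"claw": 0.47}
    - {"dx": 0,"dy": 0,"dz": 0,"rx": 0,"ry": 0,"rz": -0.106,"claw": 0.47}
    - {"dx": 0,"dy": 0,"dz": 0,"rx": 0,"ry": 0,"rz": -0.106,"claw": 0.47}
    - {"dx": 0,"dy": 0,"dz": 0,"rx": 0,"ry": 0,"rz": -0.106,"claw": 0.47}
    - {"dx": 0,"dy": 0,"dz": 0,"rx": 0,"ry": 0,"rz": -0.106,"claw": 0.47}

```text
t: 1.23
eef_pos: [252.5, -569.8, 210.7]
tcp_rot: [3.141, -0.008, 1.964]
ft_force: [-0.1, 0.1, 0.4]
opening: 0.267
```

```bash
python3 -c "
from h import *
plan((-112,0,150),0)"
```

```text
t 1.23 jig tcp [-472.9  484.   210.7] F [-0.1  0.1  0.4] op 0.27 j [-1.26  0.5   1.56  0.    1.09 -1.65]
d mm [333.7 502.8  63.7] frac [0.4171 0.6286 0.0796] rot deg [ 0.  -0.5  3.1] frac [ 0.0003 -0.005   0.0345]
```

>>> arm_command:
  steps:
    - {"dx": 0.035,"dy": 0.052,"dz": 0,"rx": 0,"ry": 0,"rz": 0,"claw": 0.47}
    - {"dx": 0.035,"dy": 0.052,"dz": 0,"rx": 0,"ry": 0,"rz": 0.01,"claw": 0.47}
    - {"dx": 0.035,"dy": 0.052,"dz": 0,"rx": 0,"ry": 0,"rz": 0.01,"claw": 0.47}
    - {"dx": 0.035,"dy": 0.052,"dz": 0,"rx": 0,"ry": 0,"rz": 0,"claw": 0.47}
    - {"dx": 0.035,"dy": 0.052,"dz": 0,"rx": 0,"ry": 0,"rz": 0,"claw": 0.47}
    - {"dx": 0.035,"dy": 0.052,"dz": 0,"rx": 0,"ry": 0,"rz": 0,"claw": 0.47}
    - {"dx": 0.035,"dy": 0.052,"dz": 0,"rx": 0,"ry": 0,"rz": 0,"claw": 0.47}
    - {"dx": 0.035,"dy": 0.052,"dz": 0,"rx": 0,"ry": 0,"rz": 0,"claw": 0.47}
    - {"dx": 0.035,"dy": 0.052,"dz": 0,"rx": 0,"ry": 0,"rz": 0,"claw": 0.47}
    - {"dx": 0.035,"dy": 0.052,"dz": 0,"rx": 0,"ry": 0,"rz": 0,"claw": 0.47}

```text
t: 2.48
eef_pos: [545.0, -147.4, 210.8]
tcp_rot: [-3.141, -0.012, 1.929]
ft_force: [0.4, -0.7, 0.8]
opening: 0.265
```

```bash
python3 -c "
from h import *
plan((-112,0,150),0)"
```

```text
t 2.48 jig tcp [-171.6   67.8  210.8] F [ 0.4 -0.7  0.8] op 0.26 j [-0.38  0.41  1.71  0.01  1.03 -0.75]
d mm [57.6 69.  61.4] frac [0.072  0.0863 0.0767] rot deg [-0.1 -0.7  1.1] frac [-0.0007 -0.0074  0.0122]
```

>>> arm_command:
  steps:
    - {"dx": 0.036,"dy": 0.043,"dz": 0,"rx": 0,"ry": -0.004,"rz": 0.006,"claw": 0.47}
    - {"dx": 0.036,"dy": 0.043,"dz": 0.03,"rx": 0,"ry": -0.004,"rz": 0.006,"claw": 0.47}
    - {"dx": 0,"dy": 0,"dz": 0.03,"rx": 0,"ry": 0,"rz": 0,"claw": 0.47}
    - {"dx": 0,"dy": 0,"dz": 0,"rx": 0,"ry": 0,"rz": 0,"claw": 0.47}

```text
t: 2.98
eef_pos: [592.1, -63.2, 161.1]
tcp_rot: [-3.14, 0.001, 1.914]
ft_force: [-0.6, -0.9, -0.5]
opening: 0.267
```

```bash
python3 -c "
from h import *
plan((-112,0,25),0)
for n in('top','side'):
    p,d=env.read_camera(n); cv2.imwrite(f'pics/{n}1.png',p[:,:,::-1])"
```

```text
t 2.98 jig tcp [-107.8   -4.5  161.1] F [-0.6 -0.9 -0.5] op 0.27 j [-0.22  0.51  1.69 -0.    0.94 -0.56]
d mm [ -4.1  -4.3 136.1] frac [-0.0051 -0.0054  0.1702] rot deg [-0.1  0.   0.2] frac [-0.001   0.0004  0.0028]
```

View pics/side1.png

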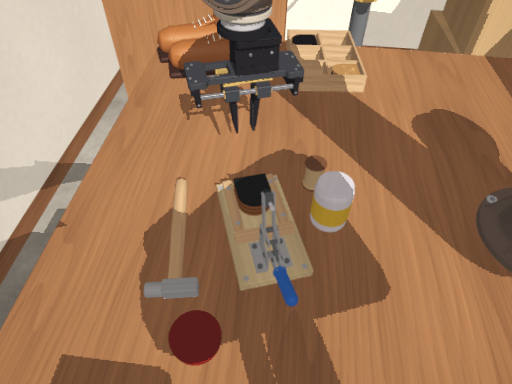

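>>> arm_command:
  steps:
    - {"dx": -0.005,"dy": -0.005,"dz": 0.04,"rx": 0,"ry": 0,"rz": 0,"claw": 0.47}
    - {"dx": 0,"dy": 0,"dz": 0.04,"rx": 0,"ry": 0,"rz": 0,"claw": 0.47}
    - {"dx": 0,"dy": 0,"dz": 0.03,"rx": 0,"ry": 0,"rz": 0,"claw": 0.47}
    - {"dx": 0,"dy": 0,"dz": 0,"rx": 0,"ry": 0,"rz": 0,"claw": 0.47}

```text
t: 3.58
eef_pos: [592.7, -72.6, 78.4]
tcp_rot: [3.133, 0.007, 1.909]
ft_force: [0.1, 0.2, 0.4]
opening: 0.264
```

```bash
python3 -c "
from h import *
plan((-112,0,26),0)
for n in('top','side'):
    p,d=env.read_camera(n); cv2.imwrite(f'pics/{n}2.png',p[:,:,::-1])"
```

```text
t 3.58 jig tcp [-116.9   -1.9   78.4] F [0.1 0.2 0.4] op 0.26 j [-0.23  0.61  1.76 -0.    0.75 -0.57]
d mm [ 5.3 -2.4 52.3] frac [ 0.0066 -0.003   0.0654] rot deg [ 0.5  0.4 -0. ] frac [ 0.0052  0.0043 -0.0004]
```

View pics/side2.png

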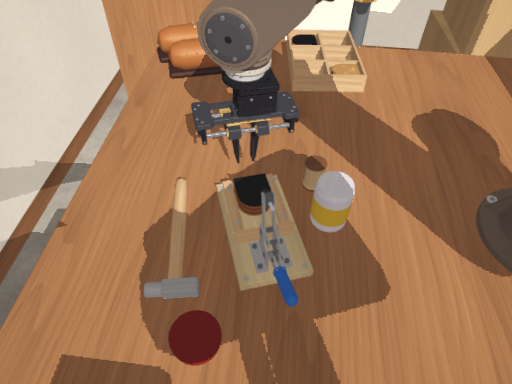

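View pics/top2.png

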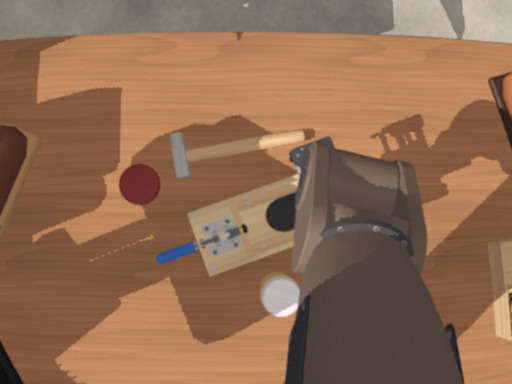

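>>> arm_command:
  steps:
    - {"dx": 0.003,"dy": -0.003,"dz": 0.03,"rx": 0.004,"ry": 0.004,"rz": 0,"claw": 0.47}
    - {"dx": 0,"dy": 0,"dz": 0.025,"rx": 0,"ry": 0,"rz": 0,"claw": 0.47}
    - {"dx": 0,"dy": 0,"dz": 0,"rx": 0,"ry": 0,"rz": 0,"claw": 0.47}

```text
t: 4.05
eef_pos: [593.5, -72.4, 40.4]
tcp_rot: [3.131, 0.006, 1.908]
ft_force: [-0.6, 0.2, 0.0]
opening: 0.266
```

```bash
python3 -c "
from h import *
plan((-112,0,26),0)"
```

```text
t 4.05 jig tcp [-117.    -2.8   40.4] F [-0.6  0.2  0. ] op 0.27 j [-0.23  0.67  1.79  0.    0.67 -0.57]
d mm [ 5.1 -3.  14.4] frac [ 0.0063 -0.0037  0.0179] rot deg [ 0.6  0.4 -0.1] frac [ 0.007   0.004  -0.0007]
```

>>> arm_command:
  steps:
    - {"dx": 0.004,"dy": -0.007,"dz": 0.014,"rx": 0.01,"ry": 0.006,"rz": 0,"claw": 0.47}
    - {"dx": 0.004,"dy": -0.004,"dz": 0.012,"rx": 0.005,"ry": 0.004,"rz": 0,"claw": 0.47}
    - {"dx": 0.004,"dy": 0,"dz": 0,"rx": 0,"ry": 0,"rz": 0,"claw": 0.47}

```text
t: 4.42
eef_pos: [582.5, -66.4, 21.1]
tcp_rot: [-3.13, -0.009, 1.908]
ft_force: [0.5, 0.5, 0.1]
opening: 0.266
```

```bash
python3 -c "
from h import *
plan((-61,0,26),0)"
```

```text
t 4.42 jig tcp [-107.7    5.6   21.1] F [0.5 0.5 0.1] op 0.27 j [-0.23  0.69  1.81  0.    0.66 -0.57]
d mm [46.7  5.4 -4.6] frac [ 0.0584  0.0068 -0.0057] rot deg [-0.6 -0.5 -0.1] frac [-0.0071 -0.0055 -0.0009]
```

>>> arm_command:
  steps:
    - {"dx": 0.006,"dy": 0.005,"dz": -0.007,"rx": -0.005,"ry": -0.004,"rz": 0,"claw": 0.47}
    - {"dx": 0.008,"dy": 0,"dz": 0,"rx": 0,"ry": 0,"rz": 0,"claw": 0.47}
    - {"dx": 0.008,"dy": 0,"dz": 0,"rx": 0,"ry": 0,"rz": 0,"claw": 0.47}
    - {"dx": 0.008,"dy": 0,"dz": 0,"rx": 0,"ry": 0,"rz": 0,"claw": 0.47}

```text
t: 4.92
eef_pos: [578.8, -40.9, 28.0]
tcp_rot: [-3.14, -0.001, 1.908]
ft_force: [0.6, -0.6, -0.7]
opening: 0.264
```

```bash
python3 -c "
from h import *
plan((-61,0,26),0)"
```

```text
t 4.92 jig tcp [-82.4   0.6  28. ] F [ 0.6 -0.6 -0.7] op 0.26 j [-0.18  0.67  1.83  0.    0.64 -0.52]
d mm [21.4  0.6  2.1] frac [0.0267 0.0007 0.0026] rot deg [-0.1 -0.  -0.1] frac [-0.0008 -0.0005 -0.0008]
```

>>> arm_command:
  steps:
    - {"dx": 0.007,"dy": 0,"dz": 0.001,"rx": 0,"ry": 0,"rz": 0,"claw": 0.47}
    - {"dx": 0.007,"dy": 0,"dz": 0,"rx": 0,"ry": 0,"rz": 0,"claw": 0.47}
    - {"dx": 0.004,"dy": 0,"dz": 0,"rx": 0,"ry": 0,"rz": 0,"claw": 0.47}

```text
t: 5.3
eef_pos: [573.8, -26.1, 27.3]
tcp_rot: [-3.141, -0.0, 1.909]
ft_force: [0.1, -1.6, 0.7]
opening: 0.263
```

```bash
cat > look.py <<'E'
from h import *
import sys
k=sys.argv[1]
for n in('top','side'):
    p,d=env.read_camera(n); cv2.imwrite(f'pics/{n}{k}.png',p[:,:,::-1])
    J=w2j(cloud(n,d)); hsv=cv2.cvtColor(p,cv2.COLOR_RGB2HSV)
    m=(hsv[...,2]<50)&(d>0)&(J[...,2]>46)&(J[...,2]<55)&(abs(J[...,1])<34)&(J[...,0]<30)&(J[...,0]>-120)
    q=J[m]
    if len(q): print(n,'black x',len(q),np.percentile(q[:,0],[0,1,2,50,98,99,100]).round(1))
    b=(hsv[...,0]>105)&(hsv[...,0]<130)&(hsv[...,1]>150)&(abs(J[...,1])<40)&(d>0)&(J[...,0]>0)&(J[...,0]<230)
    q=J[b]
    if len(q)>20:
        u,s,vt=np.linalg.svd(q-q.mean(0)); v=vt[0]*np.sign(vt[0][2]); print('blue',len(q),q.mean(0).round(1),'axis',v.round(2),'angle from upright deg',np.degrees(np.arctan2(v[0],v[2])).round(1),'top',q[:,2].max().round(1))
E
python3 -c "
from h import *
plan((-61,0,26),0)"; python3 look.py 3
```

```text
t 5.3 jig tcp [-66.8   0.4  27.3] F [ 0.1 -1.6  0.7] op 0.26 j [-0.16  0.67  1.84 -0.    0.63 -0.5 ]
d mm [5.8 0.4 1.3] frac [0.0072 0.0005 0.0017] rot deg [-0. -0. -0.] frac [-0.0006 -0.0003 -0.0005]
top black x 203 [-11.3 -10.   -8.8   5.7  17.1  18.2  19.5]
blue 324 [158.9  -0.6  68.1] axis [ 0.96 -0.01  0.29] angle from upright deg 73.3 top 79.4
side black x 685 [-62.5 -54.9 -53.5 -17.   19.5  19.9  21.9]
blue 447 [163.7  -1.8  69.3] axis [0.97 0.01 0.25] angle from upright deg 75.4 top 81.0
```

View pics/side3.png

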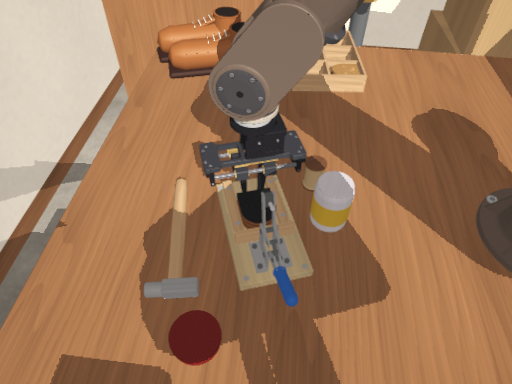

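>>> arm_command:
  steps:
    - {"dx": 0.004,"dy": 0,"dz": 0,"rx": 0,"ry": 0,"rz": 0,"claw": 0.47}
    - {"dx": 0.004,"dy": 0,"dz": 0,"rx": 0,"ry": 0,"rz": 0,"claw": 0.47}

```text
t: 5.65
eef_pos: [572.2, -20.7, 27.5]
tcp_rot: [3.141, 0.001, 1.909]
ft_force: [4.5, -19.9, 2.0]
opening: 0.266
```

```bash
python3 -c "
from h import *
plan((-61,0,26),0)"
```

```text
t 5.65 jig tcp [-61.2   0.1  27.5] F [  4.5 -19.9   2. ] op 0.27 j [-0.15  0.67  1.85 -0.    0.62 -0.49]
d mm [0.2 0.1 1.5] frac [0.0002 0.0002 0.0018] rot deg [ 0.   0.1 -0. ] frac [ 0.0001  0.0006 -0.0003]
```

>>> arm_command:
  steps:
    - {"dx": 0.003,"dy": 0,"dz": 0,"rx": 0,"ry": 0,"rz": 0,"claw": 0.47}
    - {"dx": 0.003,"dy": 0,"dz": 0,"rx": 0,"ry": 0,"rz": 0,"claw": 0.47}

```text
t: 5.9
eef_pos: [572.6, -20.6, 28.1]
tcp_rot: [3.139, 0.008, 1.912]
ft_force: [1.3, -21.7, -1.7]
opening: 0.267
```

```bash
python3 -c "
from h import *
plan((-61,0,26),0)"; python3 look.py 4
```

```text
t 5.9 jig tcp [-61.2  -0.2  28.1] F [  1.3 -21.7  -1.7] op 0.27 j [-0.15  0.67  1.85 -0.01  0.62 -0.48]
d mm [ 0.2 -0.3  2.1] frac [ 0.0003 -0.0003  0.0026] rot deg [0.1 0.5 0.1] frac [0.0016 0.0052 0.0015]
top black x 129 [-2.4 -1.1 -0.2 13.3 19.9 20.3 21.1]
blue 325 [158.7  -0.6  68.1] axis [ 0.96 -0.    0.29] angle from upright deg 73.1 top 79.6
side black x 688 [-61.1 -49.7 -47.7 -11.5  23.5  24.5  25.6]
blue 447 [163.8  -1.7  69.3] axis [0.97 0.02 0.25] angle from upright deg 75.5 top 79.6
```

>>> arm_command:
  steps:
    - {"dx": -0.02,"dy": 0,"dz": 0,"rx": 0,"ry": 0,"rz": 0,"claw": 0.47}
    - {"dx": -0.025,"dy": 0,"dz": 0,"rx": 0,"ry": 0,"rz": 0,"claw": 0.47}
    - {"dx": 0,"dy": 0,"dz": -0.06,"rx": 0,"ry": 0,"rz": 0,"claw": 1}
    - {"dx": 0,"dy": 0,"dz": -0.07,"rx": 0,"ry": 0,"rz": 0,"claw": 1}
    - {"dx": 0,"dy": 0,"dz": -0.07,"rx": 0,"ry": 0,"rz": 0,"claw": 1}
    - {"dx": 0,"dy": 0,"dz": -0.05,"rx": 0,"ry": 0,"rz": 0,"claw": 1}
    - {"dx": 0,"dy": 0,"dz": 0,"rx": 0,"ry": 0,"rz": 0,"claw": 1}

```text
t: 6.88
eef_pos: [585.1, -58.8, 233.9]
tcp_rot: [3.141, 0.005, 1.908]
ft_force: [0.5, 0.2, -1.0]
opening: 0.005
```

```bash
python3 -c "
from h import *
plan((280,0,220),0)"; python3 look.py 5
```

```text
t 6.88 jig tcp [-101.4    0.6  233.9] F [ 0.5  0.2 -1. ] op 0.01 j [-0.21  0.42  1.63 -0.    1.09 -0.55]
d mm [3.815e+02 3.000e-01 1.190e+01] frac [4.768e-01 3.000e-04 1.480e-02] rot deg [ 0.   0.3 -0.1] frac [ 0.0005  0.0034 -0.0006]
top black x 1014 [-46.6 -45.8 -45.3 -15.9  17.7  18.8  21.1]
blue 326 [159.   -0.6  68.1] axis [ 0.96 -0.01  0.29] angle from upright deg 73.1 top 79.7
side black x 661 [-49.6 -47.3 -46.6 -10.8  23.6  24.4  26. ]
blue 448 [163.9  -1.9  69.3] axis [0.97 0.01 0.25] angle from upright deg 75.6 top 78.8
```

View pics/side5.png

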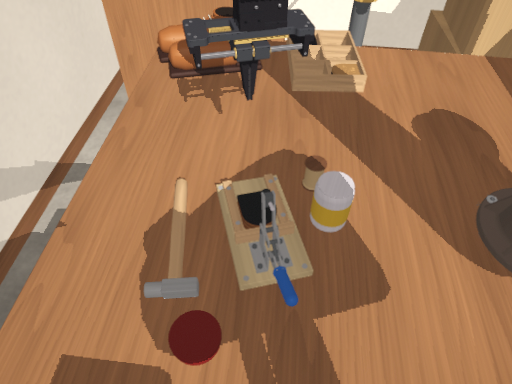

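>>> arm_command:
  steps:
    - {"dx": 0.06,"dy": 0,"dz": 0,"rx": 0,"ry": 0,"rz": 0,"claw": 1}
    - {"dx": 0.06,"dy": 0,"dz": 0,"rx": 0,"ry": 0,"rz": 0,"claw": 1}
    - {"dx": 0.06,"dy": 0,"dz": 0,"rx": 0,"ry": 0,"rz": 0,"claw": 1}
    - {"dx": 0.06,"dy": 0,"dz": 0,"rx": 0,"ry": 0,"rz": 0,"claw": 1}
    - {"dx": 0.06,"dy": 0,"dz": 0,"rx": 0,"ry": 0,"rz": 0,"claw": 1}
    - {"dx": 0.06,"dy": 0,"dz": 0,"rx": 0,"ry": 0,"rz": 0,"claw": 1}
    - {"dx": 0.06,"dy": 0,"dz": 0,"rx": 0,"ry": 0,"rz": 0,"claw": 1}
    - {"dx": 0.04,"dy": 0,"dz": 0,"rx": 0,"ry": 0,"rz": 0,"claw": 1}
    - {"dx": 0,"dy": 0,"dz": 0,"rx": 0,"ry": 0,"rz": 0,"claw": 1}

```text
t: 8.1
eef_pos: [455.1, 296.1, 214.6]
tcp_rot: [-3.112, -0.002, 1.905]
ft_force: [0.4, -0.7, 0.6]
opening: 0.004
```

```bash
python3 -c "
from h import *
plan((270,0,160),35)"
```

```text
t 8.1 jig tcp [276.6   5.3 214.6] F [ 0.4 -0.7  0.6] op 0.0 j [0.45 0.39 1.74 0.01 1.04 0.11]
d mm [-6.7  7.  54.4] frac [-0.0084  0.0087  0.068 ] rot deg [ -1.7 -35.1   0.3] frac [-0.0192 -0.3901  0.0031]
```

Now tilt by 35° in free space, watching the joints.

>>> arm_command:
  steps:
    - {"dx": 0,"dy": 0.004,"dz": 0,"rx": -0.01,"ry": -0.08,"rz": 0,"claw": 1}
    - {"dx": 0,"dy": 0,"dz": 0,"rx": 0,"ry": -0.08,"rz": 0,"claw": 1}
    - {"dx": 0,"dy": 0,"dz": 0,"rx": 0,"ry": -0.08,"rz": 0,"claw": 1}
    - {"dx": 0,"dy": 0,"dz": 0,"rx": 0,"ry": -0.08,"rz": 0,"claw": 1}
    - {"dx": 0,"dy": 0,"dz": 0,"rx": 0,"ry": -0.06,"rz": 0,"claw": 1}
    - {"dx": 0,"dy": 0,"dz": 0,"rx": 0,"ry": 0,"rz": 0,"claw": 1}

```text
t: 8.85
eef_pos: [459.9, 290.6, 207.7]
tcp_rot: [-3.109, 0.617, 1.921]
ft_force: [-0.7, 0.4, 0.5]
opening: 0.001
```

```bash
python3 -c "
from h import *
plan((230,0,60),35)"
```

```text
t 8.85 jig tcp [269.8   2.7 207.7] F [-0.7  0.4  0.5] op 0.0 j [ 0.71  0.52  1.67 -0.59  1.28  0.64]
d mm [ 53.    6.8 143.4] frac [0.0662 0.0085 0.1792] rot deg [-1.5  0.4  0.5] frac [-0.0162  0.0039  0.006 ]
```

>>> arm_command:
  steps:
    - {"dx": 0.02,"dy": 0.004,"dz": 0.05,"rx": -0.008,"ry": 0,"rz": 0.003,"claw": 1}
    - {"dx": 0.02,"dy": 0.004,"dz": 0.05,"rx": -0.008,"ry": 0,"rz": 0.003,"claw": 1}
    - {"dx": 0.01,"dy": 0,"dz": 0.03,"rx": 0,"ry": 0,"rz": 0,"claw": 1}
    - {"dx": 0,"dy": 0,"dz": 0,"rx": 0,"ry": 0,"rz": 0,"claw": 1}

```text
t: 9.35
eef_pos: [474.8, 262.4, 95.7]
tcp_rot: [-3.138, 0.607, 1.907]
ft_force: [0.6, -0.2, 0.4]
opening: 0.004
```

```bash
python3 -c "
from h import *
plan((210,0,32),35)"; python3 look.py 6
```

```text
t 9.35 jig tcp [238.3  -2.   95.7] F [ 0.6 -0.2  0.4] op 0.0 j [ 0.66  0.65  1.8  -0.68  1.03  0.78]
d mm [13.1 -1.7 68.4] frac [ 0.0164 -0.0022  0.0855] rot deg [-0.3 -0.2 -0.1] frac [-0.0031 -0.0022 -0.0013]
top black x 1032 [-46.9 -46.2 -45.5 -15.2  17.7  18.8  21. ]
blue 330 [158.8  -0.7  68. ] axis [ 0.96 -0.    0.29] angle from upright deg 72.9 top 79.5
side black x 661 [-48.8 -47.6 -46.5 -11.6  23.7  24.3  25.9]
blue 447 [163.7  -1.9  69.3] axis [0.97 0.01 0.25] angle from upright deg 75.6 top 79.3
```

View pics/side6.png

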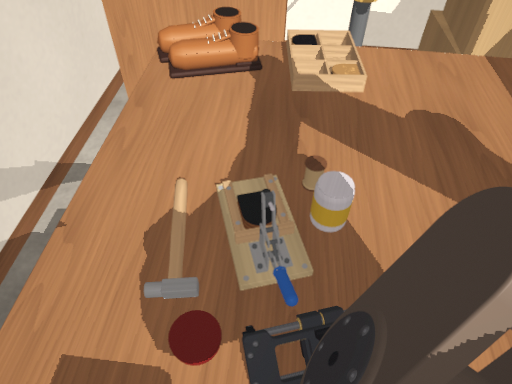

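>>> arm_command:
  steps:
    - {"dx": 0.008,"dy": 0,"dz": 0.045,"rx": 0,"ry": 0,"rz": 0,"claw": 1}
    - {"dx": 0.006,"dy": 0,"dz": 0.035,"rx": 0,"ry": 0,"rz": 0,"claw": 1}
    - {"dx": 0,"dy": 0,"dz": 0,"rx": 0,"ry": 0,"rz": 0,"claw": 1}

```text
t: 9.82
eef_pos: [486.7, 239.0, 41.6]
tcp_rot: [3.132, 0.603, 1.9]
ft_force: [-0.3, 0.1, 0.8]
opening: 0.005
```

```bash
python3 -c "
from h import *
plan((190,0,40),35)"
```

```text
t 9.82 jig tcp [212.2  -5.5  41.6] F [-0.3  0.1  0.8] op 0.0 j [ 0.61  0.73  1.84 -0.77  0.91  0.86]
d mm [-17.4  -5.5  13.9] frac [-0.0218 -0.0068  0.0174] rot deg [ 0.3 -0.4 -0.4] frac [ 0.0028 -0.0048 -0.0048]
```

>>> arm_command:
  steps:
    - {"dx": 0,"dy": -0.008,"dz": 0.016,"rx": 0,"ry": 0,"rz": -0.004,"claw": 1}
    - {"dx": -0.012,"dy": 0,"dz": 0,"rx": 0,"ry": 0,"rz": 0,"claw": 1}
    - {"dx": -0.01,"dy": 0,"dz": 0,"rx": 0,"ry": 0,"rz": 0,"claw": 1}
    - {"dx": 0,"dy": 0,"dz": 0,"rx": 0,"ry": 0,"rz": 0,"claw": 1}

```text
t: 10.32
eef_pos: [489.2, 217.4, 44.9]
tcp_rot: [3.129, 0.6, 1.905]
ft_force: [-0.0, -0.1, -0.0]
opening: 0.003
```

```bash
python3 -c "
from h import *
plan((173.5,0,74),35)"; python3 look.py 7
```

```text
t 10.32 jig tcp [191.   -0.7  44.9] F [-0.  -0.1 -0. ] op 0.0 j [ 0.58  0.71  1.88 -0.8   0.88  0.86]
d mm [-30.8  -0.5 -14.1] frac [-0.0385 -0.0006 -0.0176] rot deg [ 0.6 -0.6 -0.2] frac [ 0.0068 -0.0066 -0.0023]
top black x 974 [-47.  -46.  -45.4 -17.5  15.   16.9  19.2]
blue 339 [157.5  -0.7  73.4] axis [ 0.94 -0.01  0.34] angle from upright deg 70.0 top 86.9
side black x 673 [-48.6 -47.1 -46.6  -9.6  23.2  24.1  25.2]
blue 353 [157.5  -2.2  73.9] axis [ 0.91 -0.02  0.42] angle from upright deg 65.0 top 133.6
```

View pics/side7.png

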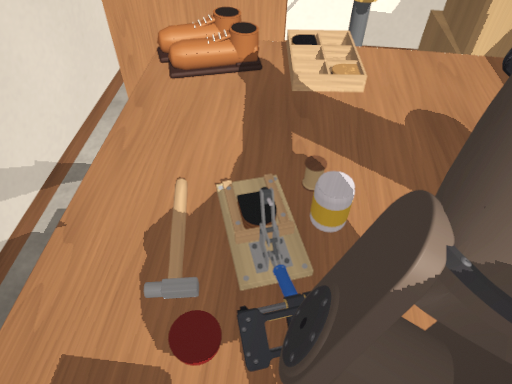

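>>> arm_command:
  steps:
    - {"dx": -0.013,"dy": 0,"dz": -0.006,"rx": 0,"ry": 0,"rz": 0,"claw": 1}
    - {"dx": -0.013,"dy": 0,"dz": -0.006,"rx": 0,"ry": 0,"rz": 0,"claw": 1}
    - {"dx": -0.012,"dy": 0,"dz": -0.004,"rx": 0,"ry": 0,"rz": 0,"claw": 1}
    - {"dx": 0,"dy": 0,"dz": 0,"rx": 0,"ry": 0,"rz": 0,"claw": 1}

```text
t: 10.92
eef_pos: [495.2, 200.0, 74.2]
tcp_rot: [3.128, 0.6, 1.906]
ft_force: [0.2, 0.1, -0.4]
opening: 0.004
```

```bash
python3 -c "
from h import *
plan((140,0,103),35)"; python3 look.py 8
```

```text
t 10.93 jig tcp [172.6  -0.5  74.2] F [ 0.2  0.1 -0.4] op 0.0 j [ 0.54  0.66  1.88 -0.79  0.9   0.8 ]
d mm [-43.2  -0.4  -5.3] frac [-0.054  -0.0005 -0.0067] rot deg [ 0.6 -0.6 -0.2] frac [ 0.007  -0.0066 -0.002 ]
top black x 770 [-46.6 -46.1 -45.5 -23.   13.   14.6  18.6]
blue 333 [143.6  -0.5  96.7] axis [ 0.8  -0.01  0.59] angle from upright deg 53.6 top 117.4
side black x 691 [-48.2 -47.2 -46.2 -10.   23.8  24.6  26. ]
blue 214 [142.1  -4.   97.2] axis [ 0.67 -0.07  0.74] angle from upright deg 42.5 top 169.9
```

View pics/side8.png

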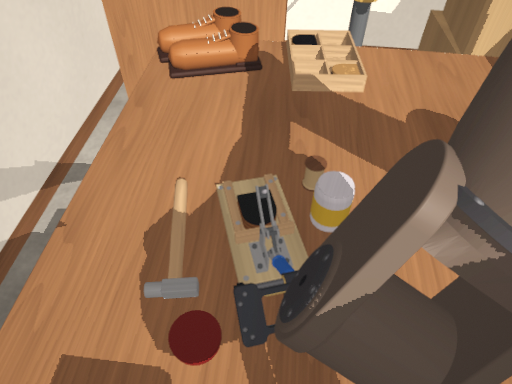

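>>> arm_command:
  steps:
    - {"dx": -0.013,"dy": 0,"dz": -0.004,"rx": 0,"ry": 0,"rz": 0,"claw": 1}
    - {"dx": -0.013,"dy": 0,"dz": -0.002,"rx": 0,"ry": 0,"rz": 0,"claw": 1}
    - {"dx": -0.013,"dy": 0,"dz": 0,"rx": 0,"ry": 0,"rz": 0,"claw": 1}
    - {"dx": -0.012,"dy": 0,"dz": 0,"rx": 0,"ry": 0,"rz": 0,"claw": 1}
    - {"dx": 0,"dy": 0,"dz": 0,"rx": 0,"ry": 0,"rz": 0,"claw": 1}

```text
t: 11.65
eef_pos: [505.7, 168.7, 102.2]
tcp_rot: [3.13, 0.601, 1.907]
ft_force: [-1.0, 0.6, -1.3]
opening: 0.003
```

```bash
python3 -c "
from h import *
plan((140,0,103),35)"; python3 look.py 9
```

```text
t 11.65 jig tcp [139.6  -0.  102.2] F [-1.   0.6 -1.3] op 0.0 j [ 0.48  0.6   1.89 -0.79  0.91  0.73]
d mm [-0.1 -0.  -0.9] frac [-0.0001 -0.     -0.0011] rot deg [ 0.6 -0.6 -0.1] frac [ 0.0063 -0.0064 -0.0014]
top black x 744 [-46.7 -46.1 -45.6 -23.6  17.8  19.8  22.5]
blue 232 [111.9  -0.5 125.3] axis [ 0.49 -0.    0.87] angle from upright deg 29.4 top 147.4
side black x 640 [-48.8 -47.7 -47.   -8.9  22.4  23.6  25.3]
blue 37 [118.4  -7.9 134.6] axis [0.3  0.13 0.95] angle from upright deg 17.6 top 146.3
```

View pics/side9.png

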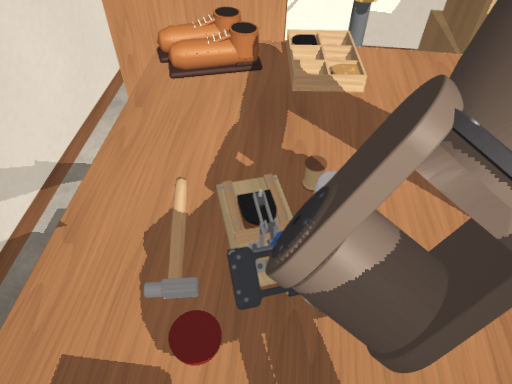

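View pics/top9.png

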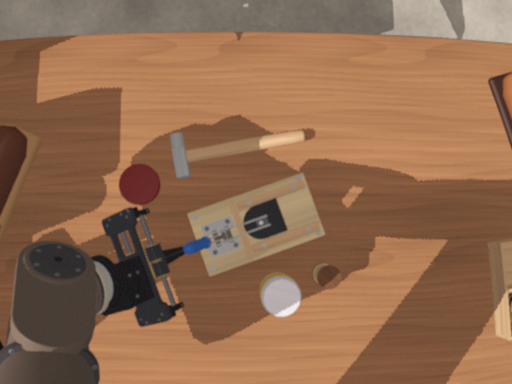

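>>> arm_command:
  steps:
    - {"dx": -0.011,"dy": 0,"dz": 0.001,"rx": 0,"ry": 0.03,"rz": 0,"claw": 1}
    - {"dx": -0.011,"dy": 0,"dz": 0.001,"rx": 0,"ry": 0.03,"rz": 0,"claw": 1}
    - {"dx": -0.011,"dy": 0,"dz": 0,"rx": 0,"ry": 0.03,"rz": 0,"claw": 1}
    - {"dx": 0,"dy": 0,"dz": 0,"rx": 0,"ry": 0,"rz": 0,"claw": 1}

```text
t: 12.25
eef_pos: [512.5, 148.3, 112.9]
tcp_rot: [3.133, 0.454, 1.912]
ft_force: [-2.2, 5.4, 2.1]
opening: 0.004
```

```bash
python3 -c "
from h import *
plan((101,0,118),15)"; python3 look.py 10
```

```text
t 12.25 jig tcp [118.1   0.3 112.9] F [-2.2  5.4  2.1] op 0.0 j [ 0.38  0.54  1.9  -0.64  0.82  0.51]
d mm [-17.6   0.2   2.9] frac [-0.022   0.0003  0.0037] rot deg [ 0.5 11.   0.2] frac [0.0058 0.1225 0.0019]
top black x 728 [-46.8 -45.9 -45.4 -23.3  17.2  19.   22.4]
blue 172 [ 96.   -0.4 133.7] axis [ 0.34 -0.01  0.94] angle from upright deg 19.8 top 154.4
side black x 486 [-49.7 -48.1 -47.1 -17.6   9.2   9.7  10.8]
blue 66 [111.3 -11.5 115.1] axis [ 0.51 -0.15  0.85] angle from upright deg 31.1 top 187.5
```

View pics/top10.png

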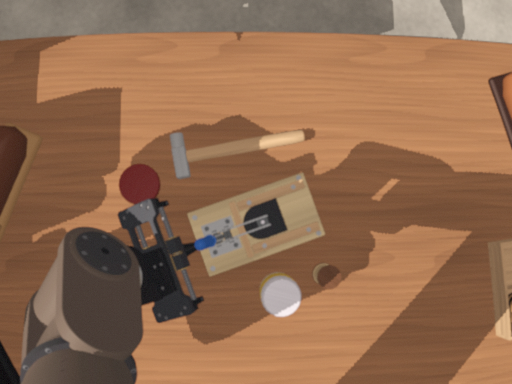

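>>> arm_command:
  steps:
    - {"dx": -0.01,"dy": 0,"dz": 0,"rx": 0,"ry": 0.02,"rz": 0,"claw": 1}
    - {"dx": -0.01,"dy": 0,"dz": 0,"rx": 0,"ry": 0.02,"rz": 0,"claw": 1}
    - {"dx": -0.01,"dy": 0,"dz": 0,"rx": 0,"ry": 0.02,"rz": 0,"claw": 1}

```text
t: 12.72
eef_pos: [518.4, 130.8, 120.6]
tcp_rot: [3.138, 0.36, 1.919]
ft_force: [-9.4, 25.4, -10.9]
opening: 0.007
```

```bash
python3 -c "
from h import *
plan((101,0,118),15)"; python3 look.py 11
```

```text
t 12.72 jig tcp [ 99.6   0.5 120.6] F [ -9.4  25.4 -10.9] op 0.01 j [ 0.3   0.51  1.9  -0.52  0.78  0.34]
d mm [2.2 0.5 2. ] frac [0.0028 0.0007 0.0025] rot deg [0.4 5.6 0.5] frac [0.0043 0.0627 0.0059]
top black x 739 [-47.  -46.2 -45.7 -23.9  17.4  19.3  22.3]
blue 104 [ 79.   -0.5 149.2] axis [-0.1  -0.01  0.99] angle from upright deg -5.9 top 156.6
side black x 244 [-18.9 -17.4 -14.9   5.1  23.9  24.3  25. ]
```

>>> arm_command:
  steps:
    - {"dx": 0,"dy": 0,"dz": 0,"rx": 0,"ry": 0,"rz": 0,"claw": 1}
    - {"dx": 0.02,"dy": 0,"dz": 0,"rx": 0,"ry": 0,"rz": 0,"claw": 1}
    - {"dx": 0.04,"dy": 0,"dz": 0,"rx": 0,"ry": 0,"rz": 0,"claw": 1}
    - {"dx": 0.05,"dy": 0,"dz": -0.03,"rx": 0,"ry": 0,"rz": 0,"claw": 1}
    - {"dx": 0.05,"dy": 0,"dz": -0.06,"rx": 0,"ry": 0,"rz": 0,"claw": 1}
    - {"dx": 0.04,"dy": 0,"dz": -0.06,"rx": 0,"ry": 0,"rz": 0,"claw": 1}
    - {"dx": 0,"dy": 0,"dz": 0,"rx": 0,"ry": 0,"rz": 0,"claw": 1}
    - {"dx": 0,"dy": 0,"dz": 0,"rx": 0,"ry": 0,"rz": 0,"claw": 1}

```text
t: 13.82
eef_pos: [445.8, 321.7, 172.1]
tcp_rot: [-3.138, 0.368, 1.924]
ft_force: [-0.7, -1.1, -0.6]
opening: 0.001
```

```bash
python3 -c "
from h import *
plan((101,0,118),15)"; python3 look.py 12
```

```text
t 13.82 jig tcp [303.8   5.6 172.1] F [-0.7 -1.1 -0.6] op 0.0 j [ 0.67  0.5   1.73 -0.4   1.07  0.54]
d mm [-169.8    3.1  123.4] frac [-0.2123  0.0039  0.1543] rot deg [0.  6.1 0.8] frac [0.0005 0.0676 0.0086]
top black x 775 [-46.8 -46.4 -45.8 -23.2  17.2  19.2  22.4]
blue 96 [ 78.4  -0.5 150.9] axis [ 0.65 -0.07  0.76] angle from upright deg 40.3 top 156.2
side black x 576 [-49.8 -48.1 -47.2 -14.2  22.   23.1  24.2]
blue 398 [ 88.   -2.1 124.8] axis [-0.06  0.01  1.  ] angle from upright deg -3.6 top 155.9
```

View pics/side12.png

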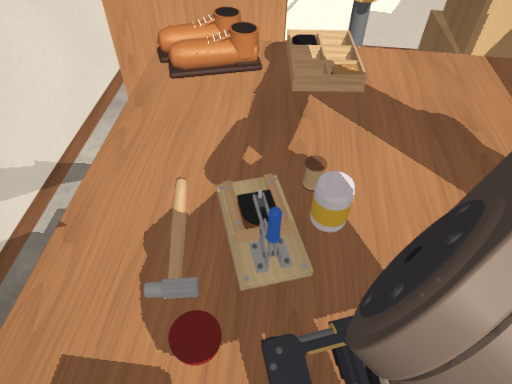

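View pics/top12.png

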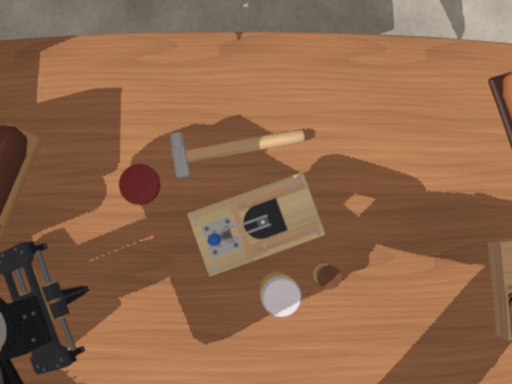

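The handle stands upright: sleeve top at z≈156 mm against 155 expected when locked, and it stayed up after I let go. The presser is down on the heel (side view, about 262,200). The heel is home, the bystanders haven't moved, and the gripper is clear.

```bash
python3 -c "
from cell import env
print(env.job_done(), env.state()['t'])"
```

```text
the job is handed in; nothing more can be done
the job is handed in; nothing more can be done
```

The heel is pushed home against the stop, the toggle clamp is shut and locked on it, and I have handed the job in. The run took about 14 s of the allowed 51 s.

- **Heel:** I pushed it with slightly opened fingers until it stopped against the wooden stop at about 20 N. It moved about 44 mm. It stayed home while I threw the clamp: its flat face read jig x ≈ -46 to -49 mm, against -50 mm expected.
- **Clamp:** With shut fingers, tilted 35° at first, I swung the handle up from behind and over to its end stop, where the force reached about 27 N. I then backed the arm away.
- **Last checks after release:**
  - The sleeve top is at z ≈ 156 mm, against 155 mm expected when locked.
  - The side camera put the handle about 3.6° past upright, which is within the noise of that fit. The top camera's fit gave about 40°. I discounted it because that camera sees the upright sleeve almost end-on.
  - The bystanders look unmoved in the pictures, and the gripper is clear with a wrist force of about 1 N, which is sensor noise.
- **Not checked:** The presser is down on the heel in both views, but I had no way to measure its force.

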